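Set the back-at clock sign to three o'clock

ROBOT

A 7-joint arm with a two-finger parallel gripper is mounted at the origin on the work surface. World frame = base frame: x ahead of the robot, y to its left, z up, the work surface at z = 0. Lengths are in m, angles in rad, forces in N, time in s.
With the tool pointing down it reaches from about 0.425 to 0.925 m from the base axis. Payload 6.8 kg.
Tool frame: the origin (TCP) lies midway between the tips of the shut fingers; the grasp point (between the pads) lies 19 mm behind it (bot.hold_point_z is the distance from the TCP to the grasp point, in m); z points along the fingers, y is the line along which they close (so a half turn about z gives the same grasp; the last joint's range is limited). The gripper opens to 85 mm and grips with 20 to 120 N. Pads are 22 mm wide; open, the fingers measure 114 mm over their backs; the gripper's body (76 mm by 85 mm) begins 54 mm behind the grasp point. The pads swing forward as they close: fully open they stand 13 mm farther back than shut.
Start: joints at [-1.233, 0.477, 0.022, 1.555, -0.011, 1.109, -0.083], TCP at [0.291, 0.609, 0.231] pointing down, gripper open.
Joint ranges: [-2.96, 2.96], [-0.34, 2.1], [-1.41, 1.46], [0.24, 2.44], [-1.37, 4.51], [0.17, 1.92], [-2.96, 2.96]. Speed limits (rad/s): [2.39, 2.39, 3.14, 3.14, 3.14, 3.14, 3.14].

INTERFACE

Orientations are given as a unit quaternion [w, x, y, z].
In Python, from station import bot gives the robot as it stands. The module is installed in compiled form; this text tells all that it offers.
- The arm moves only by the tool step_arm, never from a script. Its argument "increments" is a list that holds one entry, the list of rows, each a list of 7 numbers: the opening, from -1 (shut) to 1 (fully open), then the shift along the tool's x, y, z in mm, then the turn, a rotation vector about the tool's x, y, z in degrees. In form: [[[grip, x, y, z, ax, ay, az], ...]]. A call has 1 to 10 rows; each row is the pose to reach, as a shift and turn from the pose commanded when the call began, along the tool's axes at that moment; what a row does not reach only later rows make up. A row lasts 1/12 s, in which the tool goes at most 41.7 mm and 7.16 degrees, less where a joint would pass 70% of its speed; a pose out of reach is approached as far as the arm can. A call with a gripper value outside its range is refused whole. The fingers move at their own pace and stop on an object; "force" is the grip in N (left out, the last holds). Time passes only in rows, so rows that repeat a pose let the fingers close. It gives the time, the measured TCP pose, the force, the opening and the grip force at its end, in the units of the state.
- bot.get_obs(): the state, without advancing time (a new reading comes with each control period).
- bot.read_camera(name): name is "side" or "top" or "wrist"; returns a dict with "image" (400x640x3 uint8, red, green, blue), "camera_matrix" (3x3 intrinsics, pixels), "R" (3x3) and "t" (3): a world point X has camera coordinates R X + t. Camera axes: x right, y down, z forward; pixel columns grow to the right and rows downward; lengths in m; the calibration is good to about 2 mm. A picture is of the moment at which its call begins. There is no depth.
- bot.hand_in(): hands the job in; it is judged then, once.
The state is a dict: "t": time; "q": joint angles; "joint_vel": joint speeds; "joint_torque": joint torques, N m; "eef_pos": TCP position; "tool_rot": TCP orientation; "contact_force": force on the tool from outside, world axes, zero at the start; "torque": the same for the moment, N m; "gripper_width": opening from 0.0 (shut) to 1.0 (fully open); "grasp_force": force on a finger pad.
Only numpy, scipy, OpenCV 4.12 (cv2) and the standard library are available. Lean on these libraries where they do the work, as an engineer would, in place of code of your own. Each camera call takes 0.05 s, during which the arm holds its last target. There are 200 camera calls.

TASK

The shopkeeper is stepping out until three: set the clock sign that lies on the table to three o'clock, by pushing its two hands round gently until the long hand points straight at the twelve mark (the red double bar below the cup picture) and the short hand straight at three. Only push the hands, don't pinch or force them; don't pick up or shift the sign, and leave the goods on and around it where they stand.

Things in the scene. Friction and masses are not known exactly. Their poses are not given: they have to be found in the camera images.
- sign: The shop's clock sign, loose on its back: plywood board 380 x 300 x 9 mm, about 0.7 kg; slides if dragged. Origin on the table under the dial's centre, the axis of both hands. x points to the dial's twelve mark (red double bar, next to the teal header with the cup picture), y to nine, -y to three, z up. Board edges: 230 mm towards x, 150 mm towards -x, 150 mm to each side.
- dial_center (a point): Centre of the cream dial, on its face 10 mm above the table. The dial is 280 mm across with twelve hour bars, no numerals, flush with the face. A brass rivet 22 mm across stands here, up to 30.5 mm above the table.
- sign_top (a point): Middle of the sign's top edge, above the cup picture, 230 mm from the dial's centre in the sign's x direction.
- minute_hand (a joint): Long slender black hand: 125 mm from axis to tip, 9 mm wide, 25 mm tail, underside 21 and top 26 mm above the table; passes above the short hand, not geared to it. Angle in rad: 0 at twelve, growing CLOCKWISE seen from above (pi/2 at three), no stops. Friction about 0.035 N m, no spring: stays where left. Starts anywhere but within 43 degrees of twelve.
- minute_tip (a point): Tip of the long hand, at mid thickness, 125 mm from the axis.
- hour_hand (a joint): Short broad black hand: 80 mm from axis to tip, 12 mm wide, but 19 mm between 51 and 73 mm from the axis, no tail, underside 14 and top 19 mm above the table. Angle in rad: 0 at twelve, growing CLOCKWISE seen from above, no stops. Friction about 0.035 N m, no spring: stays where left. Starts between four and ten o'clock, perhaps beneath the long hand.
- hour_tip (a point): Tip of the short hand, at mid thickness, 80 mm from the axis.
- balm_tin: Bystander: round flat aluminium balm tin with a cream label, 70 mm across, 24 mm high. Loose; origin at the centre of its underside.
- cream_jar: Bystander: white round cream jar with a navy band, 74 mm across, 55 mm high. Loose; origin at the centre of its underside.
- candle_jar: Bystander: amber glass candle jar with a wooden lid, 72 mm across, 80 mm high. Loose; origin at the centre of its underside.
- lotion_bottle: Bystander: white lotion bottle with a pump head, 52 mm across, 161 mm high. Loose; origin at the centre of its underside.
- orchid_pot: Bystander: small orchid with pink flowers in a terracotta pot 80 mm across and 70 mm high; leaves spread about 75 mm from the pot's axis, flowers up to about 215 mm. Loose; origin at the centre of its underside.
- gift_box: Bystander: square gift box with a lilac ribbon, 85 x 85 x 45 mm, bow up to about 60 mm. Loose; origin at the centre of its underside.
- lip_tin: Bystander: very small aluminium lip-balm tin, 44 mm across, 16 mm high, left standing on the sign's teal header. Loose; origin at the centre of its underside.

How it is judged:
By the outcome, as a careful person would: the job done as asked, in the order asked, and still so for the second after the job is handed in, with the robot touching nothing.
It also fails if it takes over 58 s, if anything falls off the work surface, if the arm or the gripper's body presses on something with over 40 N, if the wrist force passes 120 N, or if a joint passes its speed limit or range.

## Working session

There is one attempt and no reset: what is moved stays moved. The work goes in short steps, Python scripts to look and compute and a tool call to move; the robot and the scene stay as the last step left them, time stands still between calls to the robot, and variables do not carry over. Pictures are saved under pics/ and viewed, at most 13 in all, crops included, and the job is handed in when it is done.

Besides the shell and the picture viewer there is one more tool, called after "Call:" in YAML: its name, and indented under it one key for each argument. step_arm: Moves the arm, as the interface text tells. Its arguments: {"type":"object","properties":{"increments":{"type":"array"},"force":{"type":"number"}},"required":["increments"]}

```bash
mkdir -p pics; python3 - <<'E'
from station import bot
import cv2,numpy as np
o=bot.get_obs(); print(o['t'],o['eef_pos'],o['tool_rot'],o['gripper_width'])
for n in ['top','side']:
    c=bot.read_camera(n); cv2.imwrite(f'pics/{n}0.png',c['image'][:,:,::-1]); np.savez(f'{n}0.npz',**c)
    print(n,c['camera_matrix'].tolist(),c['R'].round(3).tolist(),c['t'])
E
```

```text
0.0 [0.29078327 0.60849219 0.23031587] [-1.38460892e-04  2.21046203e-01  9.75262909e-01 -9.02759480e-04] 1.0041646419346157
top [[368.2904283463027, 0.0, 319.6923091295365], [0.0, 368.2904283463027, 196.8233571344339], [0.0, 0.0, 1.0]] [[0.155, -0.988, -0.005], [-0.964, -0.151, -0.217], [0.214, 0.038, -0.976]] [-0.01912097  0.59640984  0.74239766]
side [[481.3390519249494, 0.0, 326.6505046868946], [0.0, 481.3390519249494, 205.93712182379753], [0.0, 0.0, 1.0]] [[0.983, -0.185, -0.009], [-0.136, -0.687, -0.714], [0.126, 0.703, -0.7]] [-0.54538264  0.1743933   1.16859482]
```

View pics/top0.png

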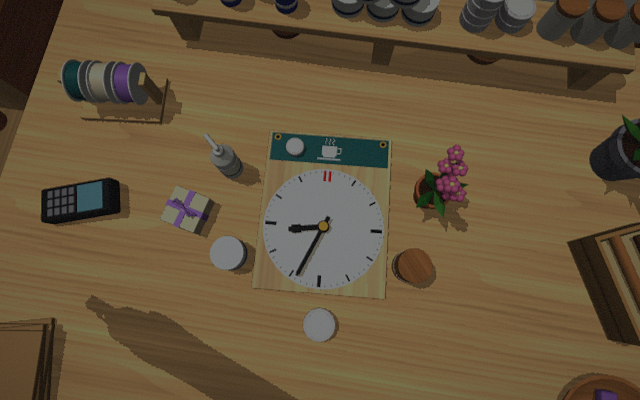

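View pics/side0.png

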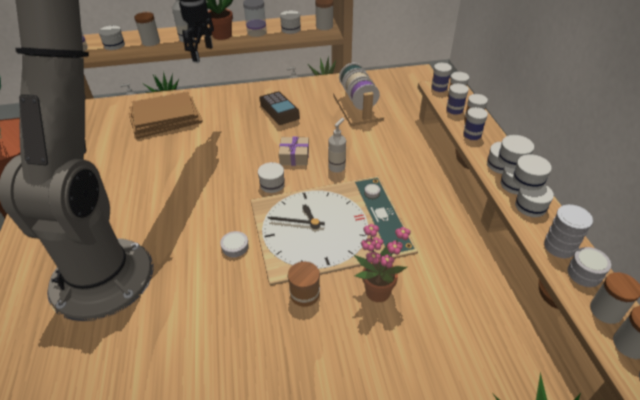

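Top view: dial centre at about (322,227), red bar at (327,176). The long hand's tip is at about (298,274), near 7 o'clock, and the short hand's tip at about (289,229), near 9. The side view agrees. Plan: push the long hand clockwise to 12, then the short hand counter-clockwise to 3.

```bash
cat > h.py <<'E'
import numpy as np,cv2
def ray(c,uv,z):
    uv=np.atleast_2d(uv).astype(float); K,R,t=c['camera_matrix'],c['R'],c['t']
    d=np.c_[uv,np.ones(len(uv))]@np.linalg.inv(K).T@R; o=-R.T@t
    return o+d*((z-o[2])/d[:,2])[:,None]
def proj(c,X):
    p=np.atleast_2d(X)@c['R'].T+c['t']; p=p@c['camera_matrix'].T; return p[:,:2]/p[:,2:]
def pix(m): v,u=np.nonzero(m); return np.c_[u,v]
def dial(c,seed):
    im=c['image'].astype(int); hsv=cv2.cvtColor(c['image'],cv2.COLOR_RGB2HSV)
    m=((hsv[...,1]<45)&(hsv[...,2]>70)).astype(np.uint8)
    cs,_=cv2.findContours(m,cv2.RETR_EXTERNAL,cv2.CHAIN_APPROX_NONE)
    k=max([x for x in cs],key=lambda x:cv2.contourArea(cv2.convexHull(x)) if cv2.pointPolygonTest(cv2.convexHull(x),seed,False)>0 else 0)
    P=ray(c,cv2.convexHull(k)[:,0],.01)[:,:2]
    A=np.c_[2*P,np.ones(len(P))]; s=np.linalg.lstsq(A,(P**2).sum(1),rcond=None)[0]
    r=np.sqrt(s[2]+s[:2]@s[:2])
    red=(im[...,0]>1.7*im[...,1])&(im[...,0]>1.7*im[...,2])&(im[...,0]>70)
    R=ray(c,pix(red),.01)[:,:2]; d=np.linalg.norm(R-s[:2],axis=1); R=R[(d>.09)&(d<.14)]
    return s[:2],r,R.mean(0),len(R)
def hands(c,cen,ax,lo,hi,z,rng=(0,360)):
    g=c['image'].max(2); p=pix(g<75); X=ray(c,p,z)[:,:2]-cen
    d=np.linalg.norm(X,axis=1); w=np.degrees(np.arctan2(X[:,0]*ax[1]-X[:,1]*ax[0],X@ax))%360 # clockwise
    k=(d>lo)&(d<hi); return w[k]
E
python3 - <<'E'
from h import *
for n,seed in (('top',(340,227)),('side',(310,245))):
    c=dict(np.load(n+'0.npz')); cen,r,red,k=dial(c,seed); ax=(red-cen)/np.linalg.norm(red-cen)
    print(n,cen,r,red,k,np.linalg.norm(red-cen),'x-axis deg',np.degrees(np.arctan2(ax[1],ax[0])))
    for lo,hi,z in ((.085,.108,.0235),(.03,.075,.0165)):
        w=hands(c,cen,ax,lo,hi,z); print(lo,np.histogram(w,bins=range(0,361,10))[0])
        b=np.median(w); 
    for a in [(210,.085,.112,.0235),(265,.03,.075,.0165)]:
        w=hands(c,cen,ax,*a[1:]); w=w[abs(w-a[0])<15]; print(w.mean(),len(w))
c=dict(np.load('top0.npz'))
for nm,p,z in (('cream',(228,248),.055),('candle',(414,262),.08),('bottle',(228,172),.05),('orchid',(430,190),.07),('gift',(187,210),.05),('balm',(319,324),.024)): print(nm,ray(c,p,z).round(3))
E
```

```text
top [0.53593094 0.057445  ] 0.13951658734024988 [0.65622484 0.06670818] 45 0.12065002478718509 x-axis deg 4.4033483304004655
0.085 [ 0  0  0  0  0  0  0  0  0  0  0  0  0  0  0  0  0  0  0  0 44  0  0  0
  0  0  0  0  0  0  0  0  0  0  0  0]
0.03 [ 0  0  0  0  0  0  0  0  0  0  0  0  0  0  0  0  0  0  0  7 73  3  0  0
  0 56 68  4  0  0  0  0  0  0  0  0]
203.9046547715204 52
261.17982285017115 128
side [0.53485358 0.06017094] 0.13910159018413246 [nan nan] 0 nan x-axis deg nan
0.085 [0 0 0 0 0 0 0 0 0 0 0 0 0 0 0 0 0 0 0 0 0 0 0 0 0 0 0 0 0 0 0 0 0 0 0 0]
0.03 [0 0 0 0 0 0 0 0 0 0 0 0 0 0 0 0 0 0 0 0 0 0 0 0 0 0 0 0 0 0 0 0 0 0 0 0]
nan 0
nan 0
cream [[0.452 0.252 0.055]]
candle [[ 0.483 -0.141  0.08 ]]
bottle [[0.621 0.289 0.05 ]]
orchid [[ 0.644 -0.163  0.07 ]]
gift [[0.52  0.361 0.05 ]]
balm [[0.325 0.033 0.024]]h.py:19: RuntimeWarning: Mean of empty slice.
  return s[:2],r,R.mean(0),len(R)
  ret = um.true_divide(
<stdin>:9: RuntimeWarning: Mean of empty slice.
  ret = ret.dtype.type(ret / rcount)
```

```bash
cat > plan.py <<'E'
from h import *
from scipy.spatial.transform import Rotation as Ro
from station import bot
CEN=np.array([.5355,.0585]); YAW=np.radians(4.4)
def S(r,th,z):  # dial polar (mm, deg clockwise) -> world
    a=YAW-np.radians(th); return np.array([*(CEN+r/1000*np.array([np.cos(a),np.sin(a)])),z])
def tool(pts):
    o=bot.get_obs(); R=Ro.from_quat(o['tool_rot'],scalar_first=True)
    tgt=Ro.from_matrix(np.array([[-np.cos(YAW),-np.sin(YAW),0],[-np.sin(YAW),np.cos(YAW),0],[0,0,-1]]).T if 0 else np.column_stack([[-np.cos(YAW),-np.sin(YAW),0],[-np.sin(YAW),np.cos(YAW),0],[0,0,-1]]))
    print('turn',np.degrees((R.inv()*tgt).as_rotvec()).round(1))
    for p in pts: print((R.inv().apply(p-o['eef_pos'])*1000).round(1))
E
python3 -c "
from plan import *
tool([S(104,185,.11),S(104,185,.017)])"
```

```text
turn [ -0.1  -0.  -29.9]
[-363.6 -434.5  121.2]
[-363.6 -434.3  214.2]
```

Call:
step_arm:
  increments:
    - [[-1, -40, -45, 0, 0, 0, -5], [-1, -70, -80, 5, 0, 0, -10], [-1, -95, -115, 10, 0, 0, -15], [-1, -120, -145, 15, 0, 0, -20], [-1, -145, -175, 20, 0, 0, -25], [-1, -170, -205, 30, 0, 0, -30], [-1, -195, -235, 40, 0, 0, -30], [-1, -220, -265, 50, 0, 0, -30], [-1, -245, -295, 60, 0, 0, -30], [-1, -260, -310, 70, 0, 0, -30]]

```text
t: 0.93
eef_pos: [0.392, 0.2145, 0.1612]
tool_rot: [0.0, -0.038, 0.999, 0.0]
contact_force: [0.7, -0.1, -0.1]
gripper_width: -0.002
grasp_force: 0.0
```

```bash
python3 -c "
from plan import *
print(bot.get_obs()['t'],bot.get_obs()['eef_pos'])
tool([S(104,185,.09),S(104,185,.017)])"
```

```text
0.9333 [0.39203124 0.21449906 0.16119292]
turn [0. 0. 0.]
[ -27.4 -157.5   71.2]
[ -27.4 -157.5  144.2]
```

Call:
step_arm:
  increments:
    - [[-1, -6, -38, 15, 0, 0, 0], [-1, -13, -76, 30, 0, 0, 0], [-1, -20, -114, 45, 0, 0, 0], [-1, -27, -150, 62, 0, 0, 0], [-1, -27, -157.5, 90, 0, 0, 0], [-1, -27, -157.5, 115, 0, 0, 0], [-1, -27, -157.5, 135, 0, 0, 0], [-1, -27, -157.5, 144, 0, 0, 0], [-1, -27, -157.5, 144, 0, 0, 0]]

```text
t: 1.68
eef_pos: [0.4296, 0.0619, 0.0157]
tool_rot: [-0.002, -0.039, 0.999, -0.0]
contact_force: [0.2, -0.8, 1.1]
gripper_width: 0.004
grasp_force: 0.0
```

```bash
python3 -c "
from plan import *
import sys
o=bot.get_obs();print(o['eef_pos'],o['contact_force'])
tool([S(104,t,.017) for t in range(190,342,5)])
c=bot.read_camera('top');cv2.imwrite('pics/t1.png',cv2.resize(c['image'][110:310,220:420,::-1],None,fx=3,fy=3))
"
```

```text
[0.42962715 0.06194448 0.01567036] [ 0.15814659 -0.83249382  1.07550647]
turn [-0.  -0.2  0.1]
[-2.9  6.5 -1.3]
[-4.9 15.4 -1.4]
[-7.6 24.  -1.4]
[-11.1  32.4  -1.4]
[-15.3  40.4  -1.4]
[-20.1  48.1  -1.4]
[-25.7  55.3  -1.5]
[-31.8  61.9  -1.5]
[-38.5  68.1  -1.5]
[-45.7  73.6  -1.6]
[-53.4  78.5  -1.6]
[-61.4  82.6  -1.6]
[-69.8  86.1  -1.7]
[-78.5  88.8  -1.7]
[-87.3  90.8  -1.8]
[-96.3  91.9  -1.8]
[-105.4   92.3   -1.8]
[-114.4   91.9   -1.9]
[-123.4   90.7   -1.9]
[-132.3   88.8   -1.9]
[-140.9   86.    -2. ]
[-149.3   82.5   -2. ]
[-157.4   78.3   -2. ]
[-165.    73.5   -2. ]
[-172.2   67.9   -2.1]
[-178.9   61.8   -2.1]
[-185.    55.1   -2.1]
[-190.5   47.9   -2.1]
[-195.4   40.2   -2.1]
[-199.6   32.2   -2.2]
[-203.    23.8   -2.2]
```

View pics/t1.png

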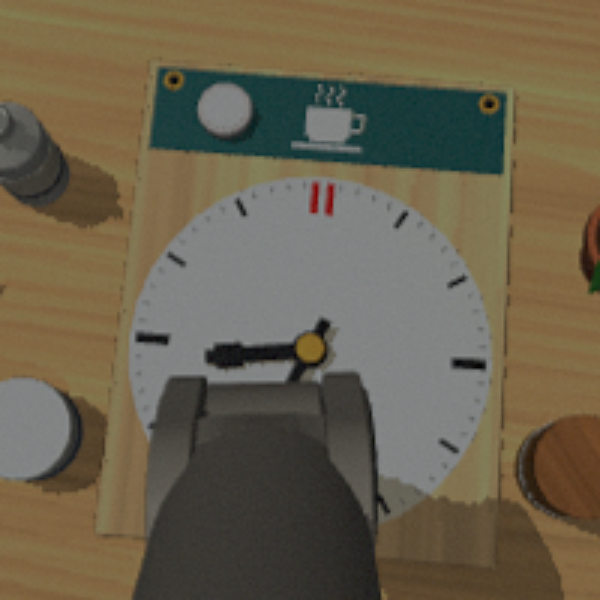

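The crop shows a clear view: red bar at (322,198), rivet at (311,348), short hand tip at (207,355). The gripper stands behind the long hand near six. Now I'll sweep the long hand clockwise.

Call:
step_arm:
  increments:
    - [[-1, -3, 6.5, -1, 0, 0, 0], [-1, -4, 11, -1, 0, 0, 0], [-1, -5, 15.5, -1, 0, 0, 0], [-1, -7.5, 24, -1, 0, 0, 0], [-1, -11, 32.5, -1, 0, 0, 0], [-1, -15, 40.5, -1, 0, 0, 0], [-1, -20, 48, -1, 0, 0, 0], [-1, -25.5, 55.5, -1, 0, 0, 0], [-1, -32, 62, -1, 0, 0, 0], [-1, -38.5, 68, -1, 0, 0, 0]]

```text
t: 2.57
eef_pos: [0.4642, 0.1341, 0.018]
tool_rot: [-0.001, -0.039, 0.999, -0.0]
contact_force: [0.6, -0.3, 0.3]
gripper_width: -0.0
grasp_force: 0.2
```

```bash
python3 -c "
from plan import *
o=bot.get_obs();print(o['eef_pos'],o['contact_force'])
tool([S(104,t,.017) for t in range(235,342,5)])
c=bot.read_camera('top');cv2.imwrite('pics/t2.png',cv2.resize(c['image'][110:310,220:420,::-1],None,fx=3,fy=3))
"
```

```text
[0.46419989 0.13409351 0.01801656] [ 0.63226833 -0.25541763  0.27765947]
turn [-0.  -0.1  0.1]
[-5.6  4.3  1. ]
[-13.3   9.2   1. ]
[-21.4  13.4   1. ]
[-29.8  16.8   1. ]
[-38.4  19.5   1. ]
[-47.3  21.5   1. ]
[-56.3  22.7   1. ]
[-65.3  23.    0.9]
[-74.4  22.6   0.9]
[-83.4  21.4   0.9]
[-92.2  19.4   0.9]
[-100.9   16.7    0.9]
[-109.3   13.2    0.9]
[-117.3    9.     0.9]
[-125.     4.1    0.9]
[-132.1   -1.4    0.9]
[-138.8   -7.6    0.9]
[-144.9  -14.3    0.9]
[-150.4  -21.5    0.8]
[-155.3  -29.1    0.8]
[-159.5  -37.2    0.8]
[-162.9  -45.6    0.8]
```

View pics/t2.png

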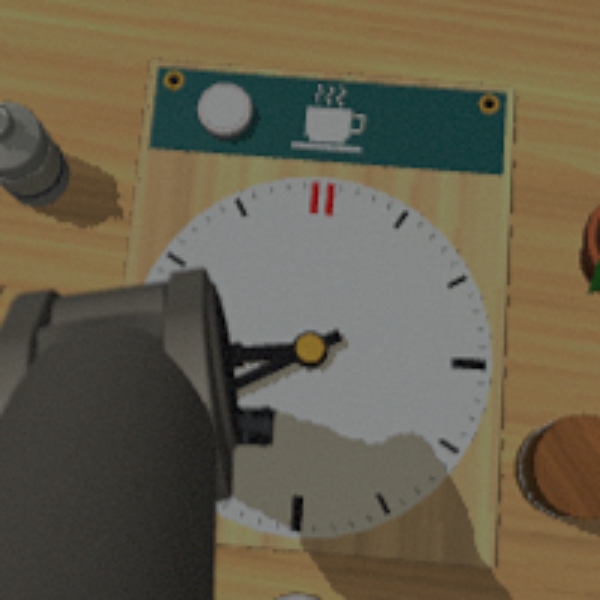

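The long hand is moving along: it now sits at about 8 o'clock, between the rivet (311,348) and the gripper edge (235,385). The sign hasn't moved (red bar still at (322,198)), so I'll carry on.

Call:
step_arm:
  increments:
    - [[-1, -5.5, 4.5, 1, 0, 0, 0], [-1, -13, 9, 1, 0, 0, 0], [-1, -21, 13.5, 1, 0, 0, 0], [-1, -29.5, 17, 1, 0, 0, 0], [-1, -38, 19.5, 1, 0, 0, 0], [-1, -47, 21.5, 1, 0, 0, 0], [-1, -56, 22.5, 1, 0, 0, 0], [-1, -65, 23, 1, 0, 0, 0], [-1, -74, 22.5, 1, 0, 0, 0], [-1, -83, 21.5, 1, 0, 0, 0]]

```text
t: 3.45
eef_pos: [0.5462, 0.1609, 0.0173]
tool_rot: [-0.0, -0.039, 0.999, -0.0]
contact_force: [-0.2, 0.5, -0.3]
gripper_width: -0.001
grasp_force: 0.2
```

```bash
python3 -c "
from plan import *
o=bot.get_obs();print(o['eef_pos'],o['contact_force'])
tool([S(104,t,.017) for t in range(285,352,5)])
c=bot.read_camera('top');cv2.imwrite('pics/t3.png',cv2.resize(c['image'][110:310,220:420,::-1],None,fx=3,fy=3))
cen,r,red,k=dial(c,(340,227));print(cen,red)
"
```

```text
[0.5462313  0.16090691 0.01725756] [-0.20766264  0.4562538  -0.31484288]
turn [-0.  -0.   0.1]
[-8.4 -0.8  0.3]
[-17.   -3.6   0.3]
[-25.4  -7.1   0.3]
[-33.4 -11.2   0.3]
[-41.1 -16.1   0.3]
[-48.3 -21.7   0.3]
[-55.  -27.8   0.3]
[-61.1 -34.5   0.3]
[-66.6 -41.7   0.3]
[-71.5 -49.4   0.3]
[-75.6 -57.4   0.3]
[-79.1 -65.8   0.3]
[-81.8 -74.4   0.3]
[-83.8 -83.3   0.3]
[0.53683947 0.05220212] [0.65622484 0.06670818]
```

View pics/t3.png

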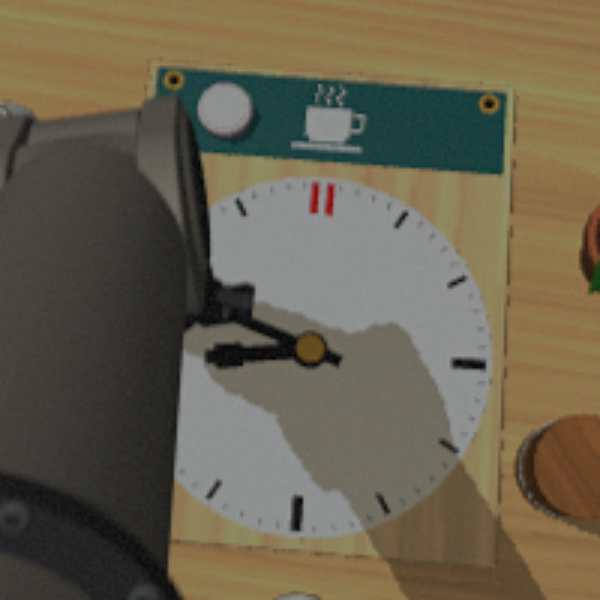

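The long hand has passed the short one without moving it: short tip at (207,355), long hand at about 290° running through (245,325). The next sweep goes to about 340°.

Call:
step_arm:
  increments:
    - [[-1, -8.5, -1, 0, 0, 0, 0], [-1, -17, -3.5, 0, 0, 0, 0], [-1, -25.5, -7, 0, 0, 0, 0], [-1, -33.5, -11, 0, 0, 0, 0], [-1, -41, -16, 0, 0, 0, 0], [-1, -48.5, -21.5, 0, 0, 0, 0], [-1, -55, -28, 0, 0, 0, 0], [-1, -61, -34.5, 0, 0, 0, 0], [-1, -66.5, -41.5, 0, 0, 0, 0], [-1, -71.5, -49.5, 0, 0, 0, 0]]

```text
t: 4.33
eef_pos: [0.621, 0.1166, 0.0173]
tool_rot: [-0.0, -0.039, 0.999, 0.0]
contact_force: [0.8, -0.1, 0.0]
gripper_width: 0.0
grasp_force: 0.2
```

```bash
cat >> plan.py <<'E'
def fine(c,lo,hi,z,g0,tol=12,thr=75,cen=None,red=None):
    # rivet-free: fit line through hand pixels, compare to axis through dial centre; all from one picture
    g=c['image'].max(2); X=ray(c,pix(g<thr),z)[:,:2]-cen; ax=(red-cen)/np.linalg.norm(red-cen)
    d=np.linalg.norm(X,axis=1); w=np.degrees(np.arctan2(X[:,0]*ax[1]-X[:,1]*ax[0],X@ax)); w=(w-g0+180)%360-180
    k=(d>lo)&(d<hi)&(abs(w)<tol); return g0+w[k].mean(),w[k].std(),k.sum()
E
python3 -c "
from plan import *
o=bot.get_obs();print(o['eef_pos'],o['contact_force'])
tool([S(104,t,.017) for t in range(332,360,2)])
c=bot.read_camera('top');cen,red=np.array([.5359,.0574]),np.array([.6562,.0667])
for g in (335,340,345): print(fine(c,.025,.07,.0235,g,cen=cen,red=red),fine(c,.08,.118,.0235,g,cen=cen,red=red))
"
```

```text
[0.62098072 0.11656391 0.01726628] [ 0.83925835 -0.14323476  0.04864429]
turn [ 0.  -0.   0.1]
[-2.1 -2.5  0.3]
[-3.8 -5.7  0.3]
[-5.3 -9.   0.3]
[ -6.7 -12.4   0.3]
[ -8.  -15.8   0.3]
[ -9.2 -19.2   0.3]
[-10.3 -22.7   0.3]
[-11.2 -26.2   0.3]
[-12.  -29.7   0.3]
[-12.7 -33.3   0.3]
[-13.3 -36.9   0.3]
[-13.7 -40.5   0.3]
[-14.  -44.1   0.3]
[-14.2 -47.7   0.3]
(np.float64(334.962463727482), np.float64(6.917165172237052), np.int64(165)) (np.float64(335.03270940587726), np.float64(6.912622075940653), np.int64(280))
(np.float64(340.17586924375695), np.float64(6.980170642952618), np.int64(167)) (np.float64(340.04078621998866), np.float64(6.927488412739847), np.int64(281))
(np.float64(345.14496287260647), np.float64(6.964924256581409), np.int64(168)) (np.float64(344.9880704663772), np.float64(6.9122798872750435), np.int64(281))
```

Call:
step_arm:
  increments:
    - [[-1, -2, -3, 0, 0, 0, 0], [-1, -4, -8, 0, 0, 0, 0], [-1, -6, -13, 0, 0, 0, 0], [-1, -8, -18, 0, 0, 0, 0], [-1, -10, -23, 0, 0, 0, 0], [-1, -10, -23, 0, 0, 0, 0]]

```text
t: 4.88
eef_pos: [0.6328, 0.0933, 0.0174]
tool_rot: [0.0, -0.038, 0.999, -0.0]
contact_force: [0.3, -0.6, 0.4]
gripper_width: -0.001
grasp_force: 0.0
```

```bash
python3 -c "
from plan import *
o=bot.get_obs();print(o['eef_pos'],o['contact_force'])
tool([S(104,t,.017) for t in range(346,360,2)])
c=bot.read_camera('top');a=c['image'][110:310,220:420,::-1]
cv2.imwrite('pics/t4a.png',a)
w=bot.read_camera('wrist')['image'][:,:,::-1]
cv2.imwrite('pics/t4.png',np.hstack([cv2.resize(a,(400,400)),cv2.resize(w,(400,250),interpolation=cv2.INTER_AREA).copy() if 0 else cv2.copyMakeBorder(cv2.resize(w,(400,250)),0,150,0,0,cv2.BORDER_CONSTANT)]))
"
```

```text
[0.63277416 0.09328614 0.01739997] [ 0.27673949 -0.62370709  0.35241278]
turn [-0.1  0.  -0. ]
[-1.3 -2.1  0.4]
[-2.1 -5.6  0.4]
[-2.8 -9.2  0.4]
[ -3.3 -12.7   0.4]
[ -3.8 -16.3   0.4]
[ -4.1 -20.    0.4]
[ -4.3 -23.6   0.4]
```

View pics/t4.png

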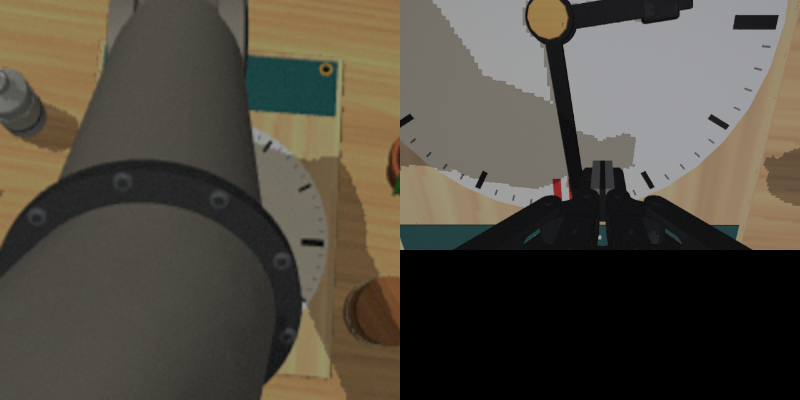

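The right half is the wrist picture: rivet at (548,15), long hand running to (575,195), red bar at (558,190). The finger is just right of the hand, which needs a few more degrees clockwise. The wrist camera measures well here.

```bash
cat >> plan.py <<'E'
def wm(g0,lo,hi,z,tol=9,n='wrist',thr=60):
    c=bot.read_camera(n); im=c['image'].astype(int)
    gold=(im[...,0]>1.5*im[...,2])&(im[...,0]>90)
    X=ray(c,pix(gold),.0305)[:,:2]; k=np.linalg.norm(X-CEN,axis=1)<.02; ce=X[k].mean(0)
    red=(im[...,0]>1.7*im[...,1])&(im[...,0]>1.7*im[...,2])&(im[...,0]>60)
    Y=ray(c,pix(red),.01)[:,:2]; d=np.linalg.norm(Y-ce,axis=1); Y=Y[(d>.09)&(d<.14)]
    rd=Y.mean(0)-ce if len(Y) else np.array([np.nan]*2)
    a=YAW-np.radians(g0); P=ray(c,pix(im.max(2)<thr),z)[:,:2]-ce; u=np.array([np.cos(a),np.sin(a)])
    s=P@u; e=P@[u[1],-u[0]]; m=(s>lo)&(s<hi)&(abs(e)<np.tan(np.radians(tol))*s+.006)
    q=np.polyfit(s[m],e[m],1)
    print(n,'cen',ce.round(4),k.sum(),'red yaw',np.degrees(np.arctan2(rd[1],rd[0])),len(Y),'hand(YAW frame)',g0+np.degrees(np.arctan(q[0])),'off mm',q[1]*1e3,'mean',g0+np.degrees(np.arctan2(e[m],s[m])).mean(),m.sum())
    return c
E
python3 -c "
from plan import *
for g in (350,353): wm(g,.03,.075,.026)
"
```

```text
wrist cen [0.5378 0.0587] 3349 red yaw 2.2346121815157267 422 hand(YAW frame) 353.95153092638543 off mm -0.16061122895548952 mean 353.74722834627823 2855
wrist cen [0.5377 0.0588] 3356 red yaw 2.1602738882168353 409 hand(YAW frame) 353.95767053862744 off mm -0.14309612323677176 mean 353.78390909478344 2856
```

Call:
step_arm:
  increments:
    - [[-1, -1, -2, 0, 0, 0, 0], [-1, -1.5, -4, 0, 0, 0, 0], [-1, -2, -6, 0, 0, 0, 0], [-1, -2.5, -8, 0, 0, 0, 0], [-1, -2.5, -9, 0, 0, 0, 0], [-1, -2.5, -9, 0, 0, 0, 0], [-1, -2.5, -9, 0, 0, 0, 0]]

```text
t: 5.67
eef_pos: [0.6354, 0.0861, 0.0173]
tool_rot: [0.0, -0.039, 0.999, -0.0]
contact_force: [0.1, -1.1, 0.1]
gripper_width: 0.002
grasp_force: 0.0
```

```bash
python3 -c "
from plan import *
print(bot.get_obs()['eef_pos'])
c=wm(359,.03,.075,.026)
"
```

```text
[0.63544404 0.08609505 0.01730607]
wrist cen [0.5388 0.0587] 2989 red yaw 1.1863304922598992 443 hand(YAW frame) 358.12732640039104 off mm -0.051811748902947805 mean 358.06850689552823 2789
```

Call:
step_arm:
  increments:
    - [[-1, 0, 10, 0, 0, 0, 0], [-1, 0, 25, 0, 0, 0, 0], [-1, 0, 40, 0, 0, 0, 0], [-1, 0, 40, -10, 0, 0, 0], [-1, 0, 40, -30, 0, 0, 0], [-1, 0, 40, -30, 0, 0, 0]]

```text
t: 6.22
eef_pos: [0.6344, 0.1281, 0.051]
tool_rot: [0.003, -0.04, 0.999, 0.001]
contact_force: [1.1, 0.1, 0.9]
gripper_width: 0.001
grasp_force: 0.0
```

```bash
python3 -c "
from plan import *
print(bot.get_obs()['eef_pos'])
c=wm(359,.03,.075,.026);wm(359,.03,.105,.026);cv2.imwrite('pics/w5.png',c['image'][:,:,::-1])
"
```

```text
[0.63436742 0.12807386 0.05098046]
wrist cen [0.5374 0.0589] 2281 red yaw 4.625316431679017 527 hand(YAW frame) 358.284305001064 off mm -0.4868473201136722 mean 357.7082897095035 2120
wrist cen [0.5371 0.0589] 2313 red yaw 4.617676696708267 538 hand(YAW frame) 358.2210316829978 off mm -0.42713667301681935 mean 357.7979610713388 3319
```

View pics/w5.png

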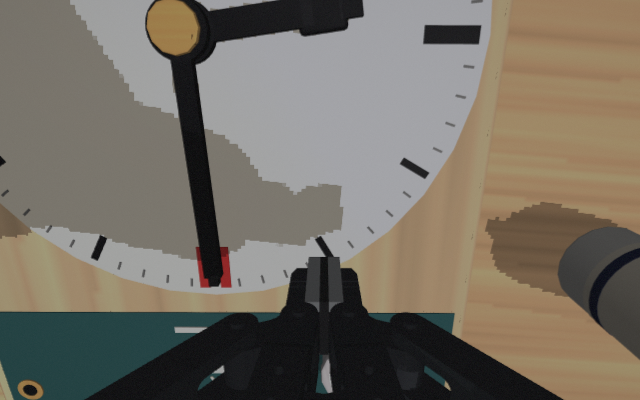

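The wrist picture shows the long hand from the rivet (174,27) to its tip at (215,282), inside the red bars (198–231, 268). The gripper is clear of it. I'll check the yaw from the other hour bars at (452,34), (414,168), (323,246) and (99,248).

```bash
python3 -c "
from plan import *
c=bot.read_camera('wrist'); print(wm.__name__)
def ctr(p,c=c):
    g=c['image'].max(2); m=(g<70).astype(np.uint8); n,l,s,ce=cv2.connectedComponentsWithStats(m)
    i=1+np.argmin(np.linalg.norm(ce[1:]-p,axis=1)); return ce[i]
P=[];T=[]
for p,t in (((452,34),270),((414,168),300),((323,240),330),((99,248),30)):
    q=ctr(np.array(p)); X=ray(c,q,.01)[0,:2]; print(t,q.round(1),X.round(4)); P.append(X);T.append(t)
c0=dict(np.load('top0.npz')); g=c0['image'].max(2)
for n,cc in (('top0',c0),):
  A=[]
  for th in range(30,360,30):
    pp=proj(cc,S(118,th,.01))[0]; q=ctr(pp,cc); A.append((th,*ray(cc,q,.01)[0,:2],np.linalg.norm(q-pp)))
  A=np.array(A); A=A[A[:,3]<4]; print(A.round(4))
  def fit(A):
    th=np.radians(A[:,0]); # X=c+r*rot(-th,yaw)
    M=np.zeros((2*len(A),4)); M[::2,0]=1;M[1::2,1]=1; M[::2,2]=np.cos(th);M[::2,3]=np.sin(th);M[1::2,2]=-np.sin(th);M[1::2,3]=np.cos(th)
    s=np.linalg.lstsq(M,A[:,1:3].ravel(),rcond=None)[0]; print('cen',s[:2],'r',np.hypot(*s[2:]),'yaw',np.degrees(np.arctan2(s[3],s[2])))
  fit(A)
  fit(np.c_[T,np.array(P)][[0,1,3]]); fit(np.c_[T,np.array(P)])
"
```

```text
wm
270 [454.9  36.5] [0.528 0.18 ]
300 [416.9 170.9] [0.5921 0.1727]
330 [416.9 170.9] [0.5921 0.1727]
30 [ 98.6 251.5] [0.6512 0.0035]
[[ 9.0000e+01  5.4480e-01 -6.4800e-02  2.4722e+00]
 [ 1.8000e+02  4.1380e-01  4.8200e-02  1.9529e+00]
 [ 2.4000e+02  4.6450e-01  1.6200e-01  3.3499e+00]
 [ 2.7000e+02  5.2660e-01  1.7950e-01  1.4335e+00]
 [ 3.3000e+02  6.4080e-01  1.2900e-01  3.6016e+00]]
cen [0.5364069  0.05818154] r 0.12409896025882731 yaw 4.399053991236673
cen [0.53846988 0.05708359] r 0.12519117408059657 yaw 4.86853826316201
cen [0.5339975  0.06696466] r 0.11896812947879856 yaw 9.039981980258474
```

```bash
python3 -c "
from plan import *
tool([np.array([.6354,.093,.017]),np.array([.6354,.083,.017])])"
```

```text
turn [0.  0.  0.1]
[ -0.4 -33.7  30.8]
[  0.4 -43.7  30.8]
```

Call:
step_arm:
  increments:
    - [[-1, 0, 0, 15, 0, 0, 0], [-1, 0, 0, 31, 0, 0, 0], [-1, 0, -15, 31, 0, 0, 0], [-1, 0, -30, 31, 0, 0, 0], [-1, 0, -37, 31, 0, 0, 0], [-1, 0, -40, 31, 0, 0, 0], [-1, 0, -42, 31, 0, 0, 0], [-1, 0, -43, 31, 0, 0, 0], [-1, 0, -44, 31, 0, 0, 0], [-1, 0, -44, 31, 0, 0, 0]]

```text
t: 7.2
eef_pos: [0.6359, 0.0827, 0.0166]
tool_rot: [0.0, -0.039, 0.999, 0.0]
contact_force: [0.3, 0.0, -0.4]
gripper_width: -0.004
grasp_force: 0.0
```

```bash
python3 -c "
from plan import *
c=wm(359,.03,.075,.026)
print(bot.get_obs()['eef_pos'])
"
```

```text
wrist cen [0.539  0.0587] 2962 red yaw 0.2934763617944312 132 hand(YAW frame) 360.14245980292617 off mm -0.005513654330254181 mean 360.13225208366896 2800
[0.63574013 0.08288039 0.01648708]
```

Now I'll back off, rise and move over towards the far (clockwise) side of the short hand.

Call:
step_arm:
  increments:
    - [[-1, 0, 10, 0, 0, 0, 0], [-1, 0, 25, 0, 0, 0, 0], [-1, 0, 40, 0, 0, 0, 0], [-1, 0, 40, -15, 0, 0, 0], [-1, 0, 40, -33, 0, 0, 0], [-1, 0, 40, -33, 0, 0, 0], [-1, 0, 40, -33, 0, 0, 0]]

```text
t: 7.83
eef_pos: [0.6331, 0.1247, 0.0501]
tool_rot: [0.001, -0.04, 0.999, 0.001]
contact_force: [-0.6, -0.4, 0.0]
gripper_width: -0.0
grasp_force: 0.0
```

```bash
python3 -c "
from plan import *
c=wm(359,.03,.075,.026);wm(359,.03,.105,.026);wm(263,.025,.048,.019)
tool([S(62,294,.05),S(62,294,.0135)])
"
```

```text
wrist cen [0.537  0.0589] 2301 red yaw 6.727140826794916 421 hand(YAW frame) 360.1424199572374 off mm -0.35238929890514187 mean 359.71915735400495 2121
wrist cen [0.5371 0.0588] 2309 red yaw 6.718770448268694 428 hand(YAW frame) 360.16584722930463 off mm -0.37115426771989746 mean 359.7964647942455 3268
wrist cen [0.5372 0.0589] 2296 red yaw 6.703462571253686 427 hand(YAW frame) 261.7134484511005 off mm 0.26963013022978743 mean 262.1593093525657 1658
turn [ 0.  -0.1  0.1]
[75.7 -0.1 -1.5]
[75.7 -0.1 35. ]
```

The long hand measures 359.7–360.2°, with the short hand at about 262°. Next, descend on the short hand's clockwise side.

Call:
step_arm:
  increments:
    - [[-1, 25, 0, 0, 0, 0, 0], [-1, 55, 0, 0, 0, 0, 0], [-1, 75.5, 0, 0, 0, 0, 0], [-1, 75.5, 0, 10, 0, 0, 0], [-1, 75.5, 0, 25, 0, 0, 0], [-1, 75.5, 0, 35, 0, 0, 0], [-1, 75.5, 0, 35, 0, 0, 0]]

```text
t: 8.57
eef_pos: [0.5559, 0.116, 0.0117]
tool_rot: [-0.002, -0.039, 0.999, -0.001]
contact_force: [-0.4, -0.0, 0.3]
gripper_width: -0.0
grasp_force: 0.0
```

```bash
python3 -c "
from plan import *
o=bot.get_obs();print(o['eef_pos'],o['contact_force'])
tool([S(62,t,.0135) for t in range(288,190,-6)])
"
```

```text
[0.5559448  0.11603622 0.01171577] [-0.38156477 -0.01086785  0.2762266 ]
turn [-0.  -0.2  0.1]
[ 5.6  3.2 -1.8]
[11.9  4.9 -1.7]
[18.3  5.9 -1.7]
[24.8  6.2 -1.7]
[31.3  5.9 -1.7]
[37.7  4.9 -1.6]
[44.   3.2 -1.6]
[50.   0.9 -1.6]
[55.8 -2.  -1.6]
[61.3 -5.6 -1.5]
[66.3 -9.6 -1.5]
[ 70.9 -14.2  -1.5]
[ 75.  -19.3  -1.5]
[ 78.5 -24.7  -1.5]
[ 81.5 -30.5  -1.4]
[ 83.8 -36.5  -1.4]
[ 85.5 -42.8  -1.4]
```

Call:
step_arm:
  increments:
    - [[-1, 5.5, 3, -1.5, 0, 0, 0], [-1, 12, 5, -1.5, 0, 0, 0], [-1, 18.5, 6, -1.5, 0, 0, 0], [-1, 25, 6, -1.5, 0, 0, 0], [-1, 31.5, 6, -1.5, 0, 0, 0], [-1, 37.5, 5, -1.5, 0, 0, 0], [-1, 44, 3, -1.5, 0, 0, 0], [-1, 50, 1, -1.5, 0, 0, 0], [-1, 56, -2, -1.5, 0, 0, 0], [-1, 61.5, -5.5, -1.5, 0, 0, 0]]

```text
t: 9.4
eef_pos: [0.4957, 0.1057, 0.0158]
tool_rot: [-0.0, -0.039, 0.999, 0.0]
contact_force: [0.3, 0.7, -0.1]
gripper_width: -0.002
grasp_force: 0.3
```

```bash
python3 -c "
from plan import *
o=bot.get_obs();print(o['eef_pos'],o['contact_force'])
tool([S(62,t,.014) for t in range(228,110,-6)])
"
```

```text
[0.49569216 0.10573012 0.01579971] [ 0.25029248  0.70090839 -0.10463072]
turn [ 0.  -0.   0.1]
[ 5.4 -4.1  1.8]
[10.  -8.6  1.8]
[ 14.1 -13.7   1.8]
[ 17.6 -19.1   1.8]
[ 20.6 -24.9   1.8]
[ 22.9 -31.    1.8]
[ 24.6 -37.2   1.8]
[ 25.6 -43.6   1.8]
[ 26.  -50.1   1.8]
[ 25.7 -56.6   1.8]
[ 24.6 -63.    1.8]
[ 23.  -69.3   1.8]
[ 20.7 -75.3   1.8]
[ 17.7 -81.1   1.8]
[ 14.2 -86.6   1.8]
[ 10.1 -91.6   1.8]
[  5.5 -96.2   1.8]
[   0.5 -100.3    1.8]
[  -5.  -103.8    1.8]
[ -10.7 -106.8    1.8]
```

Call:
step_arm:
  increments:
    - [[-1, 5.5, -4, 1.5, 0, 0, 0], [-1, 10, -8.5, 1.5, 0, 0, 0], [-1, 14, -13.5, 1.5, 0, 0, 0], [-1, 17.5, -19, 1.5, 0, 0, 0], [-1, 20.5, -25, 1.5, 0, 0, 0], [-1, 23, -31, 1.5, 0, 0, 0], [-1, 24.5, -37, 1.5, 0, 0, 0], [-1, 25.5, -43.5, 1.5, 0, 0, 0], [-1, 26, -50, 1.5, 0, 0, 0], [-1, 25.5, -56.5, 1.5, 0, 0, 0]]

```text
t: 10.23
eef_pos: [0.4755, 0.0471, 0.0143]
tool_rot: [0.0, -0.039, 0.999, 0.0]
contact_force: [0.1, 1.6, -0.2]
gripper_width: 0.002
grasp_force: 0.5
```

```bash
python3 -c "
from plan import *
o=bot.get_obs();print(o['eef_pos'],o['contact_force'])
tool([S(62,t,.014) for t in range(168,98,-6)])
c=bot.read_camera('top');cv2.imwrite('pics/t6.png',cv2.resize(c['image'][110:310,220:420,::-1],None,fx=2,fy=2))
"
```

```text
[0.4754975  0.04710637 0.01434114] [ 0.05201719  1.5922177  -0.21288109]
turn [0.  0.  0.1]
[-0.  -6.1  0.3]
[ -1.7 -12.4   0.3]
[ -4.  -18.5   0.3]
[ -7.  -24.2   0.3]
[-10.5 -29.7   0.3]
[-14.6 -34.7   0.3]
[-19.2 -39.3   0.3]
[-24.2 -43.4   0.3]
[-29.7 -47.    0.3]
[-35.4 -49.9   0.3]
[-41.5 -52.2   0.3]
[-47.8 -53.9   0.3]
```

View pics/t6.png

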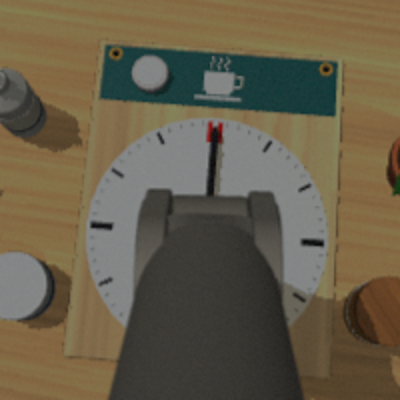

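In this top crop the long hand sits between the red bars at (215,132). The short hand has left nine and is moving ahead of the finger, hidden under the gripper. Lip tin and jars haven't moved.

Call:
step_arm:
  increments:
    - [[-1, 0, -6, 0.5, 0, 0, 0], [-1, -1.5, -12.5, 0.5, 0, 0, 0], [-1, -4, -18.5, 0.5, 0, 0, 0], [-1, -7, -24, 0.5, 0, 0, 0], [-1, -10.5, -29.5, 0.5, 0, 0, 0], [-1, -14.5, -34.5, 0.5, 0, 0, 0], [-1, -19, -39.5, 0.5, 0, 0, 0], [-1, -24, -43.5, 0.5, 0, 0, 0], [-1, -27, -45.5, 0.5, 0, 0, 0], [-1, -27, -45.5, 0.5, 0, 0, 0]]

```text
t: 11.12
eef_pos: [0.5069, 0.0039, 0.0138]
tool_rot: [0.0, -0.038, 0.999, -0.0]
contact_force: [0.3, 0.7, -0.3]
gripper_width: -0.002
grasp_force: 0.0
```

```bash
python3 -c "
from plan import *
o=bot.get_obs();print(o['eef_pos'],o['contact_force'])
tool([S(62,t,.014) for t in range(120,98,-3)])
for n in('wrist','top'):
  for g in (90,100): 
    try: c=wm(g,.025,.048,.019,n=n)
    except Exception as e: print(n,e)
  cv2.imwrite('pics/x7%s.png'%n,c['image'][:,:,::-1])
"
```

```text
[0.50688114 0.00387445 0.01384679] [ 0.27783443  0.68791343 -0.32719427]
turn [-0.   0.1  0. ]
[-1.7 -1.4 -0.2]
[-4.6 -3.  -0.1]
[-7.5 -4.4 -0.1]
[-10.5  -5.6  -0.1]
[-13.6  -6.7  -0.1]
[-16.7  -7.6  -0.1]
[-19.8  -8.4  -0.1]
[-23.   -9.   -0.1]
wrist cen [0.5438 0.0551] 122 red yaw nan 0 hand(YAW frame) 99.43378108889475 off mm -5.184814828110673 mean 91.11144644745819 1858
wrist cen [0.5434 0.0558] 132 red yaw nan 0 hand(YAW frame) 105.66765172596517 off mm -2.9184638294789402 mean 100.99673876339945 1996
top cen [0.5353 0.0636] 20 red yaw 1.5654484119009393 44 hand(YAW frame) 76.52281648925171 off mm 7.559367337094519 mean 89.54763480646703 51
top cen [0.5349 0.0636] 21 red yaw 1.591688750377826 44 hand(YAW frame) 96.66085626572635 off mm 1.7447953460118848 mean 99.5979086548875 67
```

View pics/x7wrist.png

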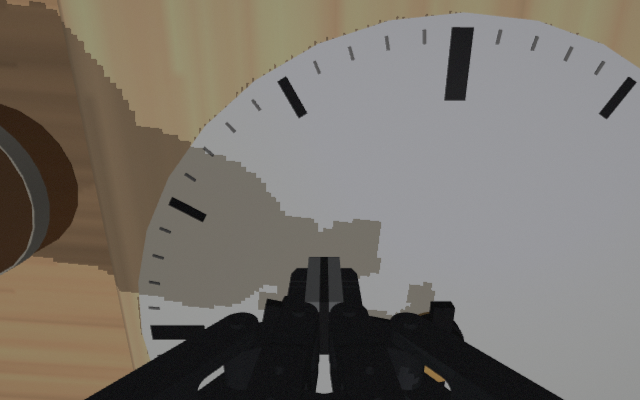

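The wrist picture now looks towards six, so the finger hides the short hand. From geometry, the pads are 22 mm wide and the short hand's half-width is 9.5 mm, so the finger should stop about 20.5 mm behind the three line. It's at 33.6 mm, so I'll push to 22.5 mm, retreat and measure.

Call:
step_arm:
  increments:
    - [[-1, -2, -3, 0, 0, 0, 0], [-1, -4, -6, 0, 0, 0, 0], [-1, -6, -9, 0, 0, 0, 0], [-1, -8, -9.5, 0, 0, 0, 0], [-1, -10, -9.5, 0, 0, 0, 0], [-1, -11, -9.5, 0, 0, 0, 0], [-1, -11, -9.5, 0, 0, 0, 0], [-1, -11, -9.5, 0, 0, 0, 0]]

```text
t: 11.98
eef_pos: [0.5177, -0.004, 0.0138]
tool_rot: [0.0, -0.039, 0.999, 0.0]
contact_force: [-0.3, -0.3, 0.6]
gripper_width: -0.003
grasp_force: 0.0
```

Call:
step_arm:
  increments:
    - [[-1, 8, 0, 0, 0, 0, 0], [-1, 20, 0, 0, 0, 0, 0], [-1, 35, 0, -10, 0, 0, 0], [-1, 45, 20, -25, 0, 0, 0], [-1, 45, 50, -50, 0, 0, 0], [-1, 45, 90, -80, 0, 0, 0], [-1, 45, 130, -100, 0, 0, 0], [-1, 45, 170, -100, 0, 0, 0], [-1, 45, 210, -100, 0, 0, 0], [-1, 45, 210, -100, 0, 0, 0]]

```text
t: 12.82
eef_pos: [0.4551, 0.2102, 0.1149]
tool_rot: [0.001, -0.044, 0.999, 0.003]
contact_force: [0.0, 0.9, 0.0]
gripper_width: -0.001
grasp_force: 0.0
```

```bash
python3 -c "
from plan import *
o=bot.get_obs();print(o['t'],o['eef_pos'],o['contact_force'])
c=wm(90,.025,.048,.019,n='top',thr=65);wm(90,.03,.075,.019,n='top',thr=65);wm(0,.03,.105,.026,n='top',thr=65)
print(dial(c,(340,227)))
cv2.imwrite('pics/t8.png',cv2.resize(c['image'][110:310,220:420,::-1],None,fx=3,fy=3,interpolation=cv2.INTER_CUBIC))
"
```

```text
12.8167 [0.45512971 0.21022971 0.11493464] [0.01097125 0.93572478 0.01481851]
top cen [0.5358 0.0576] 68 red yaw 4.441454359529106 44 hand(YAW frame) 93.3740906611293 off mm 0.09484963977056415 mean 93.51611958164051 48
top cen [0.5356 0.0574] 70 red yaw 4.5163056707185545 44 hand(YAW frame) 91.34232396667267 off mm 1.26971235341027 mean 92.73717323158657 122
top cen [0.5359 0.0574] 68 red yaw 4.534922965617862 44 hand(YAW frame) 0.10713631489648022 off mm 0.4767031327140003 mean 0.5613884298325985 110
(array([0.5364491 , 0.05729649]), np.float64(0.13924278926394373), array([0.65711524, 0.06709181]), 40)
```

View pics/t8.png

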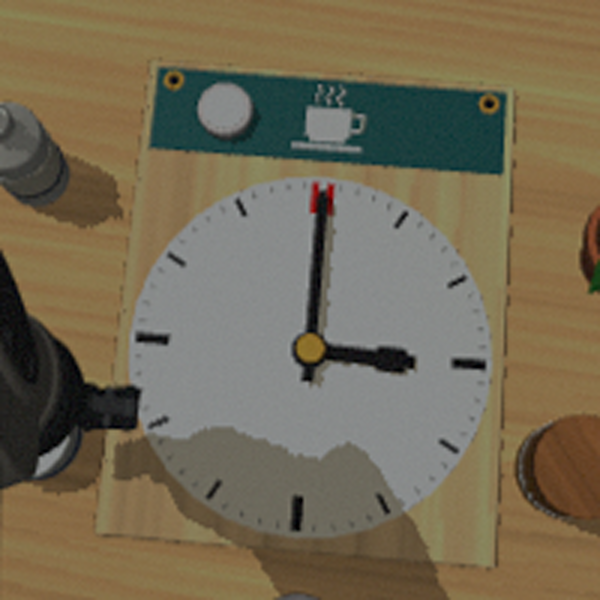

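Top crop: long hand from the rivet (311,348) to the red bars (322,190), on target. The short hand runs to (413,363) at about 92.5°, slightly past three. I'll look with the wrist camera for a finer reading.

```bash
python3 -c "
from plan import *
tool([np.array([.64,.03,.13])])"
```

```text
turn [-0.  -0.   0.2]
[-170.2 -186.2  -16.5]
```

Call:
step_arm:
  increments:
    - [[-1, -20, -22, -17, 0, 0, 0], [-1, -42, -46, -17, 0, 0, 0], [-1, -64, -70, -17, 0, 0, 0], [-1, -86, -94, -17, 0, 0, 0], [-1, -108, -118, -17, 0, 0, 0], [-1, -130, -142, -17, 0, 0, 0], [-1, -152, -166, -17, 0, 0, 0], [-1, -170, -186, -17, 0, 0, 0], [-1, -170, -186, -17, 0, 0, 0], [-1, -170, -186, -17, 0, 0, 0]]

```text
t: 13.8
eef_pos: [0.64, 0.0248, 0.1301]
tool_rot: [-0.001, -0.036, 0.999, -0.001]
contact_force: [-1.0, 0.5, -0.2]
gripper_width: -0.001
grasp_force: 0.0
```

```bash
python3 -c "
from plan import *
wm(90,.025,.048,.019);wm(90,.03,.075,.019);c=wm(0,.03,.105,.026)
def ctr(p):
    m=(c['image'].max(2)<70).astype(np.uint8); n,l,s,ce=cv2.connectedComponentsWithStats(m); i=1+np.argmin(np.linalg.norm(ce[1:]-p,axis=1)); return ce[i]
for th in (90,180,270):
    p=proj(c,S(124,th,.01))[0]; q=ctr(p); v=ray(c,q,.01)[0,:2]; print(th,p.round(),q.round(),v.round(4))
    if th==90:a=v
    if th==270: d=a-v; print('yaw from 9-3',np.degrees(np.arctan2(d[1],d[0]))+90)
cv2.imwrite('pics/w9.png',c['image'][:,:,::-1])
o=bot.get_obs();print(o['eef_pos'],np.r_[o['t']])
"
```

```text
wrist cen [0.537  0.0588] 996 red yaw 3.7860911255056235 336 hand(YAW frame) 92.55144240716972 off mm -0.32363715100548046 mean 92.01088532109071 665
wrist cen [0.5372 0.0587] 981 red yaw 3.7602655841543506 339 hand(YAW frame) 92.13869134777376 off mm 0.04183226044414273 mean 92.16608985613223 1675
wrist cen [0.5373 0.0585] 971 red yaw 3.7293657163143434 338 hand(YAW frame) 0.15832096510061514 off mm 0.28796563194626734 mean 0.44203016145554597 1390
90 [195.  52.] [198.  54.] [ 0.5464 -0.0629]
180 [ 388. -184.] [346.  89.] [0.5612 0.0388]
270 [561.  52.] [558.  54.] [0.5279 0.1805]
yaw from 9-3 4.348753935496205
[0.63894007 0.02951024 0.13030487] [13.95]
```

View pics/w9.png

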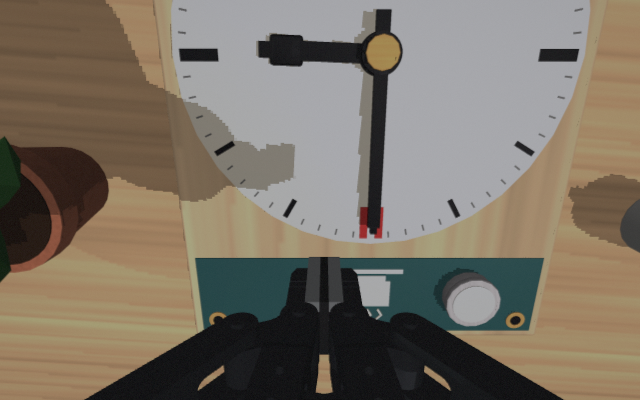

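Wrist picture: short hand from the rivet (381,52) to its tip at (258,47), just short of level with the three bar (198,54). The long hand ends on the red bars at (373,230). Short hand at 92.2°, long hand at about 0.3°, so the short hand needs about 2.2° more, which is 2.4 mm at the finger.

```bash
python3 -c "
from plan import *
tool([np.array([.488,-.0065,.13]),np.array([.488,-.0065,.0138])])"
```

```text
turn [ 0.  -0.1  0.1]
[153.3 -24.2   0.6]
[153.1 -24.2 116.8]
```

Call:
step_arm:
  increments:
    - [[-1, 40, -6, 0, 0, 0, 0], [-1, 75, -12, 0, 0, 0, 0], [-1, 110, -18, 0, 0, 0, 0], [-1, 145, -24, 0, 0, 0, 0], [-1, 153, -24, 15, 0, 0, 0], [-1, 153, -24, 45, 0, 0, 0], [-1, 153, -24, 75, 0, 0, 0], [-1, 153, -24, 105, 0, 0, 0], [-1, 153, -24, 116, 0, 0, 0], [-1, 153, -24, 116, 0, 0, 0]]

```text
t: 14.78
eef_pos: [0.487, -0.0058, 0.0129]
tool_rot: [-0.003, -0.04, 0.999, -0.0]
contact_force: [-1.5, 1.0, 0.1]
gripper_width: 0.001
grasp_force: 0.0
```

```bash
python3 -c "
from plan import *
bot.read_camera('wrist');print(bot.get_obs()['eef_pos'])
tool([np.array([.5201,-.0038,.014])])"
```

```text
[ 0.48843159 -0.00592994  0.01435996]
turn [ 0.  -0.2  0.1]
[-31.7  -0.4   0.3]
```

Call:
step_arm:
  increments:
    - [[-1, -8, 0, 0, 0, 0, 0], [-1, -16, 0, 0, 0, 0, 0], [-1, -23, 0, 0, 0, 0, 0], [-1, -27, 0, 0, 0, 0, 0], [-1, -29, 0, 0, 0, 0, 0], [-1, -30.5, 0, 0, 0, 0, 0], [-1, -31.5, 0, 0, 0, 0, 0], [-1, -32, 0, 0, 0, 0, 0], [-1, -32, 0, 0, 0, 0, 0]]

```text
t: 15.58
eef_pos: [0.5213, -0.0039, 0.0147]
tool_rot: [-0.0, -0.039, 0.999, 0.0]
contact_force: [-0.8, -0.6, -0.1]
gripper_width: 0.002
grasp_force: 0.1
```

```bash
python3 -c "
from plan import *
bot.read_camera('wrist');print(bot.get_obs()['eef_pos'],bot.get_obs()['t'])"
```

```text
[ 0.52128318 -0.00388504  0.01470945] 15.6333
```

Call:
step_arm:
  increments:
    - [[-1, 8, 0, 0, 0, 0, 0], [-1, 20, 0, 0, 0, 0, 0], [-1, 35, 0, -10, 0, 0, 0], [-1, 45, 20, -25, 0, 0, 0], [-1, 45, 50, -50, 0, 0, 0], [-1, 45, 90, -80, 0, 0, 0], [-1, 45, 130, -116, 0, 0, 0], [-1, 45, 170, -116, 0, 0, 0], [-1, 45, 210, -116, 0, 0, 0], [-1, 45, 210, -116, 0, 0, 0]]

```text
t: 16.47
eef_pos: [0.4594, 0.2092, 0.1324]
tool_rot: [0.001, -0.042, 0.999, 0.002]
contact_force: [0.4, 0.3, 0.1]
gripper_width: 0.001
grasp_force: 0.0
```

```bash
python3 -c "
from plan import *
wm(90,.03,.075,.019,n='top',thr=65);wm(90,.025,.048,.019,n='top',thr=65);c=wm(0,.03,.105,.026,n='top',thr=65);print(dial(c,(340,227)))
tool([np.array([.64,.03,.13])])"
```

```text
top cen [0.536  0.0575] 67 red yaw 4.481961480586725 44 hand(YAW frame) 89.19065374732932 off mm 0.9204538941811803 mean 90.22036801229943 117
top cen [0.5356 0.0576] 70 red yaw 4.366367747370293 45 hand(YAW frame) 93.34029493045415 off mm -2.1365404421704572 mean 89.79171639435818 46
top cen [0.536  0.0576] 67 red yaw 4.433263837519656 44 hand(YAW frame) 0.1357104420717609 off mm 0.6649044761009327 mean 0.7707831054217826 111
(array([0.53640571, 0.05731157]), np.float64(0.13925354855340868), array([0.65711524, 0.06709181]), 40)
turn [ 0.  -0.   0.2]
[-165.9 -187.     0.7]
```

Call:
step_arm:
  increments:
    - [[-1, -20, -22, 0, 0, 0, 0], [-1, -42, -46, 0, 0, 0, 0], [-1, -64, -70, 0, 0, 0, 0], [-1, -86, -94, 0, 0, 0, 0], [-1, -108, -118, 0, 0, 0, 0], [-1, -130, -142, 0, 0, 0, 0], [-1, -152, -166, 0, 0, 0, 0], [-1, -166, -187, 0, 0, 0, 0], [-1, -166, -187, 0, 0, 0, 0], [-1, -166, -187, 0, 0, 0, 0]]

```text
t: 17.45
eef_pos: [0.6399, 0.0237, 0.13]
tool_rot: [-0.001, -0.036, 0.999, -0.001]
contact_force: [-0.1, 0.5, -0.7]
gripper_width: -0.001
grasp_force: 0.0
```

```bash
python3 -c "
from plan import *
for i in range(2): wm(90,.025,.048,.019);wm(90,.03,.075,.019);c=wm(0,.03,.105,.026)
print(bot.get_obs()['joint_vel'].round(3) if hasattr(bot.get_obs()['joint_vel'],'round') else bot.get_obs()['joint_vel'])
"
```

```text
wrist cen [0.5371 0.0588] 1000 red yaw 3.7123056204995772 332 hand(YAW frame) 89.60786354481606 off mm -0.2819243702898225 mean 89.15237222101501 672
wrist cen [0.5372 0.0587] 980 red yaw 3.742680718674632 338 hand(YAW frame) 89.29258708755387 off mm -0.035200787424133836 mean 89.25802914022981 1667
wrist cen [0.5373 0.0586] 970 red yaw 3.700375456273552 338 hand(YAW frame) 0.18874203382115476 off mm 0.3508305992494048 mean 0.5315236055878269 1388
wrist cen [0.5373 0.0584] 969 red yaw 3.8169565826953034 347 hand(YAW frame) 89.1492724916321 off mm 0.07058717195567718 mean 89.2652984367571 673
wrist cen [0.5373 0.0583] 968 red yaw 3.804417776213371 337 hand(YAW frame) 89.35275884002824 off mm -0.24056664204845093 mean 89.0889420189246 1649
wrist cen [0.5373 0.0583] 965 red yaw 3.7297628260276654 337 hand(YAW frame) 0.22215347636821622 off mm 0.2521800726945331 mean 0.46843773127658833 1399
[-0.001  0.001  0.002 -0.006  0.001  0.001  0.003]
```

```bash
python3 -c "
from station import bot
print(bot.hand_in())"
```

```text
the job is handed in; nothing more can be done
None
```

The clock is set to three and handed in after about 18 s: the last camera readings put the long hand within about 0.8° of twelve and the short hand within about 1° of three. The sign did not move, and the goods visible in the pictures stood where they were.

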